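# Put the wide hand roller back in its puzzle-kit tray

### The job

Put the wide hand roller, used for flattening finished jigsaws, back into its empty T-shaped cutout in the plywood kit tray: roller in the wide part, handle in the slot. Lower it in and press it down with the gripper until it lies flat and fully home on the bottom of the cutout, then let go; leave the narrow roller where it is.

Things in the scene. Friction and masses are not known exactly. Their poses are not given: they have to be found in the camera images.
- wide_roller_mid (a point): Wide hand roller, loose, flat on the table, 250 g: wooden handle with a dark rubber roller across its end, a T. Point: on the handle, near the centre of mass, half-way up (18 mm over the underside). x to the roller, z up. Handle 26 mm wide, 36 tall, x -65 to +30 mm. Roller 36 thick, axle along y at x +66 (ends at +84); with its steel yoke 95 wide, from x +37. Grip the handle here.
- cutout (a point): Empty T-shaped cutout in the tray, 14 mm deep. Point: where the wide roller's mid point lies when fully home, both x axes pointing the same way; it is 18 mm over the cutout's floor, 4 mm over the tray's top. Slot 38 mm wide (y), x -71 to +33 mm; wide part 108 mm wide (y), x +33 to +91. It is 6 to 7 mm larger all round than the roller, which stands 22 mm out of it.
- tray: Fixed plywood kit tray, 200 mm (x) x 260 mm (y), 20 mm thick, two dark-lined cutouts; origin: centre of its underside, axes parallel to the cutout's, cutout point at x -8, y +55 mm. The other cutout, on its -y side, holds a black magnifying glass, level with the tray's top.
- narrow_roller_mid (a point): Narrow hand roller, a loose bystander on the table, to be left alone: the same make, but its roller is only 36 mm wide and its handle longer, x -100 to +30 mm. Point and axes as on the wide roller. Either roller may lie in either place.
Mind the look-alikes: they are no part of the job. Of the things that look like the part that bears wide_roller_mid, the largest one is meant.

How it is judged:
On the way:
1. the gripper brings or presses the wide roller home in its cutout (seated while the fingers touch it) (horizontal distance between wide_roller_mid and cutout below 0.012 m and z of wide_roller_mid in the frame of cutout below 0.005 m and angle between the x axis of wide_roller_mid and the x axis of cutout, either way round below 0.18 rad and angle between wide_roller_mid's own z axis and vertical below 0.1 rad and contact force between the fingers and wide_roller above 1 N), for 0.1 s.
At the end, for the whole second after the job is handed in: The wide roller lies at rest and released in the T-shaped cutout: its mid point within 12 mm horizontally of the cutout point and no more than 5 mm above it, lined up within 10 degrees, level within 6 degrees; the narrow roller is within 30 mm of where it began (horizontal distance between wide_roller_mid and cutout below 0.012 m and z of wide_roller_mid in the frame of cutout below 0.005 m and angle between the x axis of wide_roller_mid and the x axis of cutout, either way round below 0.18 rad and angle between wide_roller_mid's own z axis and vertical below 0.1 rad and linear speed of wide_roller below 0.02 m/s and distance of narrow_roller_mid from where it was at the start of the episode below 0.03 m); the robot touches nothing.
It fails at once if the narrow roller is pushed or carried more than 30 mm from its place (distance of narrow_roller_mid from where it was at the start of the episode above 0.03 m).
It also fails if it takes over 38 s, if anything falls off the work surface, if the arm or the gripper's body presses on something with over 40 N, if the wrist force passes 120 N, or if a joint passes its speed limit or range.

### The arm

A 6-joint arm with a two-finger parallel gripper is mounted at the origin on the work surface. World frame = base frame: x ahead of the robot, y to its left, z up, the work surface at z = 0. Lengths are in m, angles in rad, forces in N, time in s.
With the tool pointing down it reaches from about 0.4 to 0.925 m from the base axis. Payload 3.4 kg.
Tool frame: the origin (TCP) lies at the very end of the fingers, on their centre line; the grasp point (between the pads) lies 19 mm behind it; z points along the fingers, x is the direction in which the jaws open and shut, and the axes are right-handed (so a half turn about z gives the same grasp; the last joint's range is limited). The gripper opens to 85 mm and grips with 20 to 120 N. Pads are 22 mm wide; open, the fingers measure 114 mm over their backs; the gripper's body (76 mm by 85 mm) begins 54 mm behind the grasp point. The pads swing forward as they close: fully open they stand 13 mm farther back than shut.
Start: joints at [-1.349, 0.307, 1.506, -0, 1.328, -0.073], TCP at [0.168, -0.55, 0.231] pointing down, gripper open.
Joint ranges: [-3.12, 3.12], [-1.05, 2.28], [0.14, 2.33], [-1.42, 4.57], [0.1, 2.73], [-2.68, 2.68]. Speed limits (rad/s): [2.57, 2.57, 3.14, 3.14, 3.14, 3.14].

### API

Orientations are given as a unit quaternion [x, y, z, w].
In Python, from workcell import manip gives the robot as it stands. The module is installed in compiled form; this text tells all that it offers.
- The arm moves only by the tool jog_arm, never from a script. Its argument "series" is a list of rows, each a list of 7 numbers: the shift along the tool's x, y, z each as a share of 30 mm, from -1 to 1, then the turn, a rotation vector about the tool's x, y, z each as a share of 0.1 rad, from -1 to 1, then the closure, from 0 (fully open) to 1 (shut). In form: [[tx, ty, tz, ax, ay, az, claw], ...]. A call has 1 to 12 rows; each row shifts and turns the pose as measured when the row begins, along the tool's axes as they then stand; what a row does not reach is not made up. A row lasts 1/12 s, in which the tool goes at most 41.7 mm and 7.16 degrees, less where a joint would pass 70% of its speed; a pose out of reach is approached as far as the arm can. A call with a number of a shift or a turn outside -1 to 1 is refused whole. A call with a gripper value outside its range is refused whole. The fingers move at their own pace and stop on an object; "newtons" is the grip in N (left out, the last holds). Time passes only in rows, so rows that do not move let the fingers close. It gives the time, the measured TCP pose, the force and the opening at its end, in the units of the state.
- manip.get_state(): the state, without advancing time (a new reading comes with each control period).
- manip.camera(name): name is "scene" or "top" or "wrist"; returns the picture (384x512x3 uint8, red, green, blue); there is no depth.
- manip.get_calibration(name): a dict with "mtx" (3x3 intrinsics, pixels), "k1" (the pictures are not rectified: a ray, as slopes to the right and down, at radius r is drawn at 1 + k1 r^2 times it, then the intrinsics apply), "T" (4x4, takes a point from camera to world coordinates). Camera axes: x right, y down, z forward; pixel columns grow to the right and rows downward; lengths in m; the calibration is good to about 2 mm. A picture is of the moment at which its call begins: read the wrist's pose just before it. get_calibration takes no time and is no camera call; for the wrist camera it gives the pose at the moment of the call.
- manip.close_job(): hands the job in, once; it reports no verdict.
The state is a dict: "clock": time; "qpos": joint angles; "qd": joint speeds; "tau": joint torques, N m; "position": TCP position; "tool_rot": TCP orientation; "force": force on the tool from outside, world axes, zero at the start; "ft_torque": the same for the moment, N m; "grip_width": finger opening in m.
Only numpy, scipy, OpenCV 4.12 (cv2) and the standard library are available. Lean on these libraries where they do the work, as an engineer would, in place of code of your own. Each camera call takes 0.05 s, during which the arm holds its last target. There are 200 camera calls.

## Working session

There is one attempt and no reset: what is moved stays moved. The work goes in short steps, Python scripts to look and compute and a tool call to move; the robot and the scene stay as the last step left them, time stands still between calls to the robot, and variables do not carry over. Pictures are saved under pics/ and viewed, about 8 in all and at most 12, crops included, and the job is handed in when it is done.

Besides the shell and the picture viewer there is one more tool, called as name([rows], argument=value, ...), one row to a line, values as JSON. jog_arm: Moves the arm, as the interface text tells. Shift numbers are shares of 30 mm and turn numbers shares of 0.1 rad, none past 1 either way. Its arguments: {"type":"object","properties":{"series":{"type":"array"},"newtons":{"type":"number"}},"required":["series"]}

```bash
mkdir -p pics; cat > h.py <<'E'
import numpy as np, cv2
from workcell import manip
def grab(n,f=None):
    c=manip.get_calibration(n); im=manip.camera(n)[:,:,::-1].copy()
    if f: cv2.imwrite('pics/'+f,im)
    return c,im
def px2w(c,uv,z):
    K=np.array(c['mtx']);T=np.array(c['T'])
    uv=np.atleast_2d(np.array(uv,float))
    d=np.c_[(uv-[K[0,2],K[1,2]])/[K[0,0],K[1,1]]]
    r=d.copy()
    for _ in range(20): r=d/(1+c['k1']*(r**2).sum(1,keepdims=True))
    R=np.c_[r,np.ones(len(r))]@T[:3,:3].T
    o=T[:3,3]; return o+R*((z-o[2])/R[:,2])[:,None]
def w2px(c,P):
    K=np.array(c['mtx']);T=np.array(c['T'])
    p=(np.atleast_2d(P)-T[:3,3])@T[:3,:3]; r=p[:,:2]/p[:,2:]
    r=r*(1+c['k1']*(r**2).sum(1,keepdims=True))
    return r*[K[0,0],K[1,1]]+[K[0,2],K[1,2]]
E
python3 - <<'E'
from h import *
for n in('top','scene'):
    c,im=grab(n,n+'0.png'); print(n,np.round(c['T'],3).tolist(),c['mtx'],c['k1'])
print(manip.get_state())
a=cv2.imread('pics/top0.png');cv2.imwrite('pics/top0b.png',cv2.resize(a,(800,600),interpolation=cv2.INTER_CUBIC))
E
```

```text
top [[-0.073, -0.972, 0.224, 0.358], [-0.997, 0.071, -0.015, 0.038], [-0.002, -0.224, -0.974, 0.894], [0.0, 0.0, 0.0, 1.0]] [[360.14297819   0.         255.3483573 ]
 [  0.         360.14297819 190.72000441]
 [  0.           0.           1.        ]] -0.061508908621869765
scene [[0.417, 0.738, -0.531, 1.045], [0.909, -0.341, 0.241, -0.17], [-0.003, -0.583, -0.812, 0.807], [0.0, 0.0, 0.0, 1.0]] [[440.90205195   0.         251.42268686]
 [  0.         440.90205195 199.65842024]
 [  0.           0.           1.        ]] -0.10335062051945257
{'clock': 0.1, 'qpos': array([-1.34849782e+00,  3.07469262e-01,  1.50752434e+00, -1.54925074e-05,
        1.32846276e+00, -7.35238961e-02]), 'qd': array([ 5.49132447e-05, -8.34880505e-04, -5.20704248e-03,  8.89540870e-04,
       -1.08570030e-03, -1.61073400e-03]), 'tau': array([ 7.22311324e-04, -4.58527851e+01, -2.52607852e+01, -2.78627425e-06,
        5.58505111e-03, -1.76638156e-05]), 'position': array([ 0.16744435, -0.5494103 ,  0.23049671]), 'tool_rot': array([ 8.03594761e-01, -5.95176101e-01, -7.10976987e-04, -6.02433514e-04]), 'force': array([-0.40557998, -0.18711126, -0.37456894]), 'ft_torque': array([ 0.00178892, -0.02326549,  0.00141565]), 'grip_width': 0.08565232572295937}
```

View pics/top0b.png

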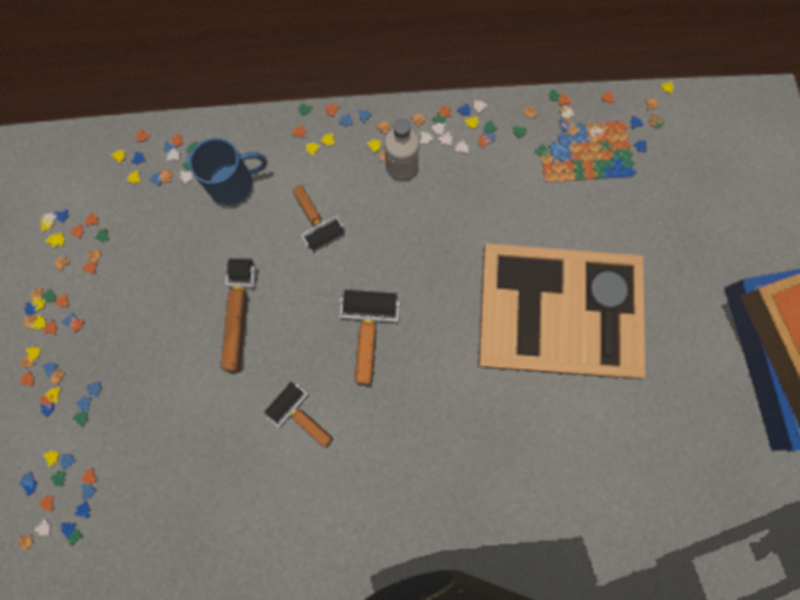

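View pics/scene0.png

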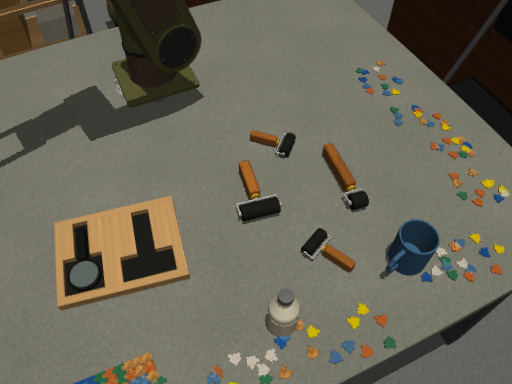

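Pixels in the 800x600 top view. Candidates for the wide roller:
- the big T at (368,335), roller at (370,304) and about 57 px wide
- the narrow, long-handled one at (236,315)
- small look-alikes at (320,220) and (298,412)

The largest wide T, (368,335), fits the description. The tray is at (562,310), with its empty T cutout at (530,300).

```bash
python3 - <<'E'
from h import *
c=manip.get_calibration('top'); s=1.5625
im=cv2.imread('pics/top0.png')
q=lambda L,z: px2w(c,np.array(L)/s,z)
tr=q([(486,245),(643,256),(645,377),(480,366)],.02); print('tray',tr.round(4).tolist(), [round(np.linalg.norm(tr[i]-tr[i-1]),4) for i in range(4)])
ex=(tr[0]+tr[1]-tr[2]-tr[3]);ey=(tr[0]+tr[3]-tr[1]-tr[2])
ya=np.arctan2(ex[1],ex[0]);print('tray yaw',ya,np.arctan2(-ey[0],ey[1]))
R=np.array([[np.cos(ya),-np.sin(ya)],[np.sin(ya),np.cos(ya)]]);print('cutout',tr.mean(0)[:2]+R@[-.008,.055])
# cutout direct: head front corners, slot end (rim z=.02)
cu=q([(498,257),(563,261),(517,355),(540,356)],.02);print('cut pts',cu.round(4).tolist())
w=q([(342,303),(398,305)],.018);print('roller ends',w.round(4).tolist(),np.linalg.norm(w[0]-w[1]))
hsv=cv2.cvtColor(im,cv2.COLOR_BGR2HSV);m=cv2.inRange(hsv,(5,120,60),(20,255,255))
n,l,st,ce=cv2.connectedComponentsWithStats(m)
for i in range(1,n):
  if st[i,4]>80:
    p=np.argwhere(l==i)[:,::-1]; W=px2w(c,p,.03)[:,:2]; mu=W.mean(0); u,S,v=np.linalg.svd(W-mu,full_matrices=False); d=v[0]*np.sign(v[0][0]); t=(W-mu)@d
    print((ce[i]*s).round(),st[i,4],mu.round(4),'yaw',np.arctan2(d[1],d[0]).round(3),t.min().round(4),t.max().round(4))
k=cv2.resize(im[150:270,130:270],None,fx=4,fy=4,interpolation=cv2.INTER_CUBIC);cv2.imwrite('pics/crop.png',k)
E
```

```text
tray [[0.6369, -0.1235, 0.02], [0.6001, -0.3798, 0.02], [0.4044, -0.3496, 0.02], [0.4415, -0.0931, 0.02]] [np.float64(0.1978), np.float64(0.2589), np.float64(0.198), np.float64(0.2592)]
tray yaw -0.15365366953271758 -0.1431567732636879
cutout [ 0.52123851 -0.18092462]
cut pts [[0.6152, -0.1408, 0.02], [0.6009, -0.2459, 0.02], [0.4542, -0.1526, 0.02], [0.4499, -0.1885, 0.02]]
roller ends [[0.5577, 0.1158, 0.018], [0.5479, 0.0269, 0.018]] 0.08938171353634825
[600. 146.] 578 [ 0.7963 -0.3362] yaw -0.898 -0.0624 0.0622
[557. 169.] 248 [ 0.7577 -0.2557] yaw 1.229 -0.0296 0.0292
[306. 205.] 164 [0.7249 0.165 ] yaw 0.447 -0.0357 0.0361
[ 91. 261.] 84 [0.6545 0.5212] yaw -0.317 -0.0172 0.0203
[785. 315.] 944 [ 0.4831 -0.594 ] yaw -0.066 -0.1015 0.0667
[232. 328.] 523 [0.527  0.2883] yaw -0.104 -0.0635 0.0684
[365. 352.] 397 [0.4751 0.0833] yaw -0.14 -0.0477 0.0502
[311. 427.] 211 [0.3678 0.1713] yaw 0.796 -0.0348 0.0358
```

View pics/crop.png

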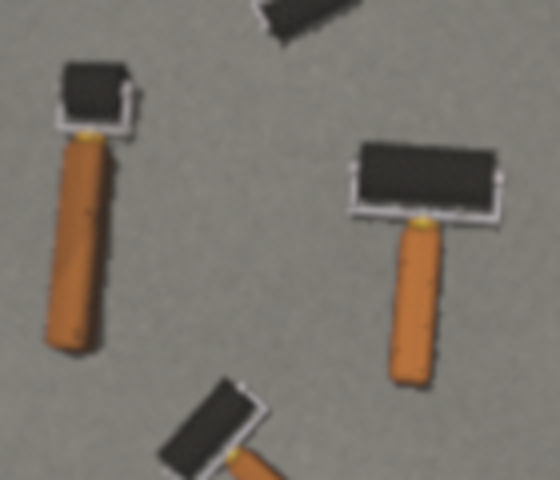

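The crop confirms it: the wide T roller's handle runs from (410,380) to (425,225), and the narrow roller is at (80,210). Estimates:
- **Wide roller:** mid point about (0.492, 0.081), yaw about -0.125.
- **Cutout:** about (0.520, -0.180), yaw about -0.148.

Next I set out for a point above the roller.

jog_arm([
  [-0.72,-0.98,0,0,0,0,0],
  [-0.72,-0.98,0,0,0,0,0],
  [-0.72,-0.98,0,0,0,0,0],
  [-0.72,-0.98,0,0,0,0,0],
  [-0.96,-0.96,0,0,0,0,0],
  [-0.96,-0.96,0,0,0,0,0],
  [-0.96,-0.96,0,0,0,0,0],
  [-0.96,-0.96,0,0,0,0,0],
  [-0.96,-0.96,0,0,0,0,0],
  [-0.96,-0.96,0,0,0,0,0],
  [-0.96,-0.96,0,0,0,0,0],
  [0,0,0,0,0,1,0],
], newtons=50)

```text
clock: 1.1
position: [0.393, -0.1718, 0.225]
tool_rot: [0.77, -0.639, -0.003, -0.001]
force: [-0.2, -0.7, 0.0]
grip_width: 0.0855
```

```bash
cat >> h.py <<'E'
from scipy.spatial.transform import Rotation as Ro
def plan(x,y,z,th):
    """tool-frame total shift (units of 30mm, tool axes now and after turn) and rotvec (units .1) to pose pointing down, tool x at yaw th"""
    s=manip.get_state(); R=Ro.from_quat(s['tool_rot']); p=s['position']
    G=Ro.from_matrix(np.array([[np.cos(th),np.sin(th),0],[np.sin(th),-np.cos(th),0],[0,0,-1]]))
    d=np.array([x,y,z])-p
    print('clk',round(s['clock'],2),'p',p.round(4),'F',s['force'].round(1),'w',round(s['grip_width'],4),'\n now',(R.inv().apply(d)/.03).round(3),'after turn',(G.inv().apply(d)/.03).round(3),'turn',((R.inv()*G).as_rotvec()/.1).round(3))
E
python3 -c "
from h import *
plan(.492,.081,.23,-1.696)"
```

```text
clk 1.1 p [ 0.393  -0.1718  0.225 ] F [-0.2 -0.7  0. ] w 0.0855 
 now [-7.676 -4.798 -0.121] after turn [-8.774 -2.223 -0.165] turn [0.03  0.067 3.105]
```

jog_arm([
  [0,0,0,0,0,1,0],
  [0,0,0,0,0,1,0],
  [0,0,0,0,0,1,0],
  [-1,-0.26,-0.02,0,0,0,0],
  [-1,-0.26,-0.02,0,0,0,0],
  [-1,-0.26,-0.02,0,0,0,0],
  [-1,-0.26,-0.02,0,0,0,0],
  [-1,-0.26,-0.02,0,0,0,0],
  [-1,-0.26,-0.02,0,0,0,0],
  [-1,-0.26,-0.02,0,0,0,0],
  [-1,-0.26,0,0,0,0,0],
  [-0.6,-0.2,0,0,0,0,0],
])

```text
clock: 2.1
position: [0.4941, 0.0889, 0.2267]
tool_rot: [-0.659, 0.752, 0.006, -0.002]
force: [-0.1, 0.2, 0.7]
grip_width: 0.0856
```

```bash
python3 -c "
from h import *
plan(.492,.081,.15,-1.696)
c,im=grab('wrist','w1.png');print(np.round(c['T'],3).tolist())
import numpy as np
np.save('w1.npy',c,allow_pickle=True)
c45=[w2px(c,[.492,.081,.036]),w2px(c,[.52,-.181,.02])];print(c45)
"
```

```text
clk 2.1 p [0.4941 0.0889 0.2267] F [-0.1  0.2  0.7] w 0.0856 
 now [0.283 0.006 2.554] after turn [0.27  0.038 2.555] turn [ 0.118  0.049 -0.07 ]
[[-0.132, -0.936, -0.326, 0.576], [-0.991, 0.123, 0.049, 0.078], [-0.005, 0.329, -0.944, 0.369], [0.0, 0.0, 0.0, 1.0]]
[array([[268.46446721, 166.028187  ]]), array([[502.76605243, 107.73058559]])]
```

View pics/w1.png

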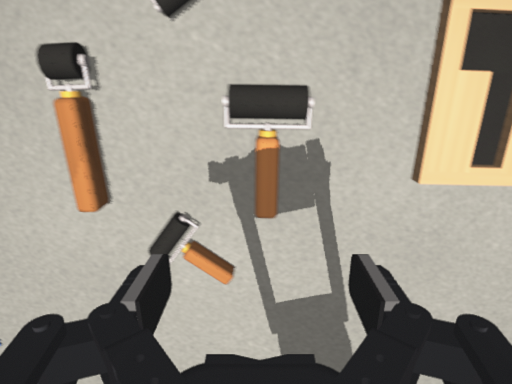

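The wrist view shows the wide roller at the centre. Its handle runs from (268,138) to (266,217), the yoke ends are at (224,127) and (312,127), and my predicted mid point at (268,166) falls on the handle.

```bash
python3 -c "
from h import *
c=np.load('w1.npy',allow_pickle=True).item()
im=cv2.imread('pics/w1.png');hsv=cv2.cvtColor(im,cv2.COLOR_BGR2HSV)
m=cv2.inRange(hsv,(3,110,40),(18,255,255));n,l,st,ce=cv2.connectedComponentsWithStats(m)
i=l[180,267];p=np.argwhere(l==i)[:,::-1];print(st[i])
W=px2w(c,p,.034)[:,:2];mu=W.mean(0);d=np.linalg.svd(W-mu,full_matrices=False)[2][0];d*=np.sign(d[0]);t=(W-mu)@d;print(mu,np.arctan2(d[1],d[0]),t.min(),t.max(), 'mid',mu+.0175*d)
a=px2w(c,[(224,127),(312,127)],.02);print(a,np.arctan2(*(a[0]-a[1])[:2][::-1])-np.pi/2, np.linalg.norm(a[0]-a[1]))
"
```

```text
[ 255  130   25   88 1699]
[0.47979313 0.08481342] -0.14822909864850153 -0.048957755333204345 0.05145758532393517 mid [0.49710123 0.0822289 ]
[[0.53822449 0.12425762 0.02      ]
 [0.52551926 0.02822922 0.02      ]] -0.13154295530390248 0.09686524797944622
```

```bash
python3 -c "
from h import *
plan(.495,.082,.06,-1.711)"
```

```text
clk 2.15 p [0.4959 0.0912 0.2267] F [1.4 2.9 0. ] w 0.0856 
 now [ 0.348 -0.067  5.553] after turn [ 0.307 -0.012  5.555] turn [0.104 0.075 0.09 ]
```

jog_arm([
  [0.34,-0.02,0.5,0.1,0.07,0.09,0],
  [0,0,1,0,0,0,0],
  [0,0,1,0,0,0,0],
  [0,0,1,0,0,0,0],
  [0,0,1,0,0,0,0],
  [0,0,0.9,0,0,0,0],
  [0,0,0,0,0,0,0],
  [0,0,0,0,0,0,0],
])

```text
clock: 2.82
position: [0.4983, 0.0839, 0.0597]
tool_rot: [-0.659, 0.752, -0.001, 0.002]
force: [0.1, 0.5, 0.6]
grip_width: 0.0851
```

```bash
python3 -c "
from h import *
plan(.495,.082,.016,-1.711)"
```

```text
clk 2.82 p [0.4983 0.0839 0.0597] F [0.1 0.5 0.6] w 0.0851 
 now [0.078 0.106 1.455] after turn [0.078 0.098 1.456] turn [-0.048  0.011  0.073]
```

jog_arm([
  [0.08,0.1,0.5,0,0,0.07,0],
  [0,0,0.5,0,0,0,0],
  [0,0,0.42,0,0,0,0],
  [0,0,0,0,0,0,0],
  [0,0,0,0,0,0,1],
  [0,0,0,0,0,0,1],
  [0,0,0,0,0,0,1],
  [0,0,0,0,0,0,1],
  [0,0,0,0,0,0,1],
  [0,0,0,0,0,0,1],
  [0,0,0,0,0,0,1],
  [0,0,0,0,0,0,1],
])

```text
clock: 3.82
position: [0.5036, 0.0815, 0.0283]
tool_rot: [-0.656, 0.755, -0.007, 0.009]
force: [-0.5, 0.3, -3.7]
grip_width: 0.0246
```

```bash
python3 -c "
from h import *
plan(.495,.082,.12,-1.711)"
```

```text
clk 3.82 p [0.5036 0.0815 0.0283] F [-0.5  0.3 -3.7] w 0.0246 
 now [ 0.011  0.217 -3.061] after turn [ 0.024  0.287 -3.055] turn [-0.23   0.044 -0.   ]
```

Grip is shallow (TCP z = 0.028), so I reopen and redo the descent.

jog_arm([
  [0,0,0,0,0,0,0],
  [0,0,0,0,0,0,0],
  [0,0,0,0,0,0,0],
  [0,0.28,0,-0.23,0.04,0,0],
  [0,0,0,0,0,0,0],
  [0,0,0,0,0,0,0],
])

```text
clock: 4.32
position: [0.4948, 0.0831, 0.0282]
tool_rot: [-0.656, 0.755, 0.001, -0.001]
force: [-0.8, 1.4, 0.1]
grip_width: 0.0854
```

```bash
python3 -c "
from h import *
plan(.495,.082,.015,-1.711)"
```

```text
clk 4.32 p [0.4948 0.0831 0.0282] F [-0.8  1.4  0.1] w 0.0854 
 now [ 0.034 -0.012  0.44 ] after turn [ 0.034 -0.012  0.44 ] turn [ 0.021  0.003 -0.001]
```

jog_arm([
  [0.03,0,0.45,0,0,0,0],
  [0,0,0,0,0,0,0],
  [0,0,0,0,0,0,0],
])

```text
clock: 4.57
position: [0.4953, 0.0824, 0.015]
tool_rot: [-0.656, 0.755, 0.001, -0.0]
force: [-0.2, -0.4, -0.6]
grip_width: 0.0855
```

```bash
python3 -c "
from h import *
plan(.495,.082,.015,-1.711)
c,im=grab('wrist','w2.png')
np.save('w2.npy',c,allow_pickle=True)"
```

```text
clk 4.57 p [0.4953 0.0824 0.015 ] F [-0.2 -0.4 -0.6] w 0.0855 
 now [0.014 0.008 0.   ] after turn [0.014 0.008 0.   ] turn [0.009 0.007 0.001]
```

View pics/w2.png

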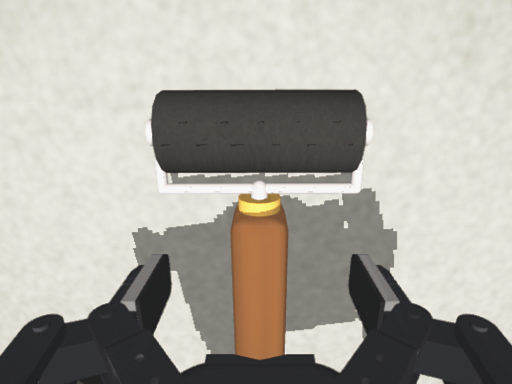

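The wrist view shows the jaws (tips at about columns 165 and 355) evenly either side of the handle (centre column 259), with yaw lined up. I close in small steps and watch z.

jog_arm([
  [0,0,0,0,0,0,0.5],
  [0,0,0,0,0,0,0.5],
  [0,0,0,0,0,0,0.5],
  [0,0,0,0,0,0,0.5],
])

```text
clock: 4.95
position: [0.4956, 0.0825, 0.0161]
tool_rot: [-0.656, 0.755, 0.0, 0.0]
force: [-0.5, 0.0, -0.7]
grip_width: 0.0432
```

jog_arm([
  [0,0,0,0,0,0,1],
  [0,0,0,0,0,0,1],
])

```text
clock: 5.12
position: [0.496, 0.0826, 0.0167]
tool_rot: [-0.656, 0.755, 0.0, 0.001]
force: [-0.4, 0.4, -2.5]
grip_width: 0.0249
```

jog_arm([
  [0,0,0,0,0,0,1],
  [0,0,0,0,0,0,1],
])

```text
clock: 5.28
position: [0.4958, 0.0826, 0.0167]
tool_rot: [-0.656, 0.755, 0.0, 0.001]
force: [0.8, 0.3, -0.4]
grip_width: 0.0247
```

jog_arm([
  [0,0,-0.5,0,0,0,1],
  [0,0,-1,0,0,0,1],
  [0,0,-1,0,0,0,1],
  [0,0,-0.5,0,0,0,1],
  [0,0,0,0,0,0,1],
  [0,0,0,0,0,0,1],
])

```text
clock: 5.78
position: [0.4914, 0.082, 0.1061]
tool_rot: [-0.656, 0.755, 0.003, -0.004]
force: [0.1, 0.8, -3.3]
grip_width: 0.0248
```

```bash
python3 -c "
from h import *
c=np.load('w2.npy',allow_pickle=True).item()
th=-.14;R=np.array([[np.cos(th),-np.sin(th)],[np.sin(th),np.cos(th)]])
f=lambda uv,z:print(((px2w(c,uv,z)[:,:2]-[.4953,.0824])@R).round(4).tolist())
f([(160,190),(360,190)],.018);f([(148,131),(371,131)],.018);f([(155,131),(365,131)],.018)
plan(.52,-.18,.1,-1.719)"
```

```text
[[0.036, 0.0476], [0.036, -0.0469]]
[[0.0636, 0.0502], [0.0636, -0.0491]]
[[0.0636, 0.047], [0.0636, -0.0464]]
clk 5.78 p [0.4914 0.082  0.1061] F [ 0.1  0.8 -3.3] w 0.0248 
 now [ 8.514 -2.167  0.195] after turn [ 8.497 -2.233  0.204] turn [ 0.106 -0.016  0.081]
```

jog_arm([
  [0.6,-0.15,0,0.1,0,0.08,1],
  [1,-0.27,0,0,0,0,1],
  [1,-0.27,0,0,0,0,1],
  [1,-0.27,0,0,0,0,1],
  [1,-0.27,0,0,0,0,1],
  [1,-0.27,0,0,0,0,1],
  [1,-0.27,0,0,0,0,1],
  [1,-0.27,0,0,0,0,1],
  [0.8,-0.2,0,0,0,0,1],
  [0,0,0,0,0,0,1],
  [0,0,0,0,0,0,1],
])

```text
clock: 6.7
position: [0.5112, -0.1852, 0.0864]
tool_rot: [-0.654, 0.756, 0.011, -0.008]
force: [-0.3, 1.1, -2.5]
grip_width: 0.0247
```

```bash
python3 -c "
from h import *
plan(.522,-.18,.06,-1.719)
c,im=grab('wrist','w3.png');np.save('w3.npy',c,allow_pickle=True)
c,im=grab('top','t3.png')
cv2.imwrite('pics/t3c.png',cv2.resize(im[140:260,280:430],None,fx=4,fy=4,interpolation=cv2.INTER_CUBIC))
"
```

```text
clk 6.7 p [ 0.5112 -0.1852  0.0864] F [-0.3  1.1 -2.5] w 0.0247 
 now [-0.222 -0.355  0.87 ] after turn [-0.226 -0.33   0.879] turn [0.277 0.026 0.04 ]
```

View pics/w3.png

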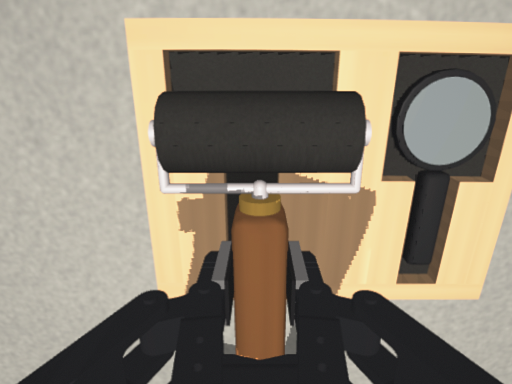

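The wrist view shows the roller level in the grip above the tray. The cutout's front rim corners are at (166,52) and (340,52), the tray corner is at (126,19), and the slot's left edge is at about column 226.

```bash
python3 -c "
from h import *
c=np.load('w3.npy',allow_pickle=True).item()
a=px2w(c,[(166,52),(340,52),(126,19),(227,235),(509,25)],.02)[:,:2];print(a.round(4).tolist())
d=a[0]-a[1];print(np.linalg.norm(d),np.arctan2(d[1],d[0])-np.pi/2)
d2=a[2]-a[4];yaw=np.arctan2(d2[1],d2[0])-np.pi/2;print(yaw,np.linalg.norm(d2))
for th in(-.148,):
  e=np.array([np.cos(th),np.sin(th)]);n=np.array([-e[1],e[0]])
  print('from head',(a[0]+a[1])/2-.091*e,'from corner',a[2]-.1*e-.13*n-.008*e+.055*n,'slot y left',(a[3]-[.52,-.18])@n)
"
```

```text
[[0.6197, -0.1426], [0.6043, -0.2475], [0.641, -0.1233], [0.4915, -0.1572], [0.6059, -0.35]]
0.10607236120383211 -0.1454123122600941
-0.1536522421653348 0.2294043154015662
from head [ 0.52198512 -0.18163511] from corner [ 0.523137   -0.18151544] slot y left 0.018384167479361474
```

```bash
python3 -c "
from h import *
plan(.5235,-.181,.055,-1.719)
"
```

```text
clk 6.8 p [ 0.5112 -0.1842  0.0867] F [ 0.2  0.5 -2.2] w 0.0248 
 now [-0.16  -0.419  1.045] after turn [-0.165 -0.389  1.056] turn [0.276 0.024 0.057]
```

jog_arm([
  [-0.16,-0.41,0.3,0.28,0.02,0.05,1],
  [0,0,0.4,0,0,0,1],
  [0,0,0.35,0,0,0,1],
  [0,0,0,0,0,0,1],
  [0,0,0,0,0,0,1],
])

```text
clock: 7.22
position: [0.5217, -0.1737, 0.0518]
tool_rot: [-0.655, 0.755, 0.003, 0.0]
force: [-0.4, -0.4, -3.0]
grip_width: 0.025
```

```bash
python3 -c "
from h import *
plan(.5235,-.181,.025,-1.719)
"
```

```text
clk 7.22 p [ 0.5217 -0.1737  0.0518] F [-0.4 -0.4 -3. ] w 0.025 
 now [ 0.237 -0.098  0.892] after turn [ 0.233 -0.096  0.894] turn [0.041 0.036 0.063]
```

jog_arm([
  [0.24,-0.1,0,0.04,0.03,0.06,1],
  [0,0,0,0,0,0,1],
  [0,0,0,0,0,0,1],
])

```text
clock: 7.47
position: [0.5235, -0.1795, 0.0524]
tool_rot: [-0.654, 0.757, 0.0, 0.0]
force: [-1.1, 0.4, -3.6]
grip_width: 0.0249
```

```bash
python3 -c "
from h import *
plan(.5235,-.181,.024,-1.719)
"
```

```text
clk 7.47 p [ 0.5235 -0.1795  0.0524] F [-1.1  0.4 -3.6] w 0.0249 
 now [ 0.049 -0.007  0.947] after turn [ 0.048 -0.006  0.947] turn [0.006 0.008 0.029]
```

jog_arm([
  [0.05,0,0.25,0,0,0.03,1],
  [0,0,0.25,0,0,0,1],
  [0,0,0.25,0,0,0,1],
  [0,0,0.15,0,0,0,1],
  [0,0,0,0,0,0,1],
  [0,0,0,0,0,0,1],
])

```text
clock: 7.97
position: [0.5243, -0.1821, 0.0238]
tool_rot: [-0.652, 0.758, -0.001, 0.001]
force: [0.2, -0.2, -3.0]
grip_width: 0.0249
```

```bash
python3 -c "
from h import *
plan(.5235,-.181,.0225,-1.719)
"
```

```text
clk 7.97 p [ 0.5243 -0.1821  0.0238] F [ 0.2 -0.2 -3. ] w 0.0249 
 now [-0.032  0.031  0.043] after turn [-0.032  0.031  0.043] turn [-0.022  0.    -0.013]
```

It is in the cutout (underside about 1 mm above the floor, no rim contact). I press down gently while it is still gripped.

jog_arm([
  [0,0,0.08,0,0,0,1],
  [0,0,0.08,0,0,0,1],
  [0,0,0.08,0,0,0,1],
  [0,0,0.06,0,0,0,1],
])

```text
clock: 8.3
position: [0.5244, -0.1821, 0.0226]
tool_rot: [-0.652, 0.758, -0.002, 0.001]
force: [-1.1, 1.2, 3.5]
grip_width: 0.0247
```

```bash
python3 -c "
from h import *
plan(.5235,-.181,.0225,-1.719)
c,im=grab('wrist','w4.png');np.save('w4.npy',c,allow_pickle=True)
"
```

```text
clk 8.3 p [ 0.5244 -0.1821  0.0226] F [-1.1  1.2  3.5] w 0.0247 
 now [-0.032  0.034  0.005] after turn [-0.032  0.034  0.005] turn [-0.044 -0.005 -0.014]
```

View pics/w4.png

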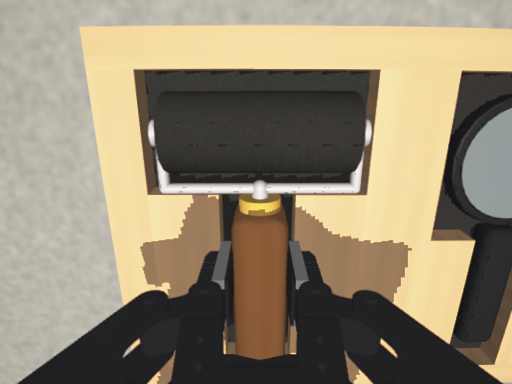

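The wrist view shows the roller down in the wide part and the handle in the slot, with a contact force of about +6 N. I open, rise, then press on the handle top with closed fingers.

jog_arm([
  [0,0,0,0,0,0,0],
  [0,0,0,0,0,0,0],
  [0,0,0,0,0,0,0],
  [0,0,-0.6,0,0,0,0],
  [0,0,-1,0,0,0,0],
  [0,0,0,0,0,0,1],
  [0,0,0,0,0,0,1],
  [0,0,0,0,0,0,1],
  [0,0,0,0,0,0,1],
  [0,0,0,0,0,0,1],
  [0,0,0,0,0,0,1],
])

```text
clock: 9.27
position: [0.526, -0.1829, 0.0723]
tool_rot: [-0.652, 0.758, -0.004, 0.002]
force: [0.0, -1.0, 0.3]
grip_width: 0.0121
```

```bash
python3 -c "
from h import *
plan(.522,-.181,.044,-1.719)
"
```

```text
clk 9.27 p [ 0.526  -0.1829  0.0723] F [ 0.  -1.   0.3] w 0.0121 
 now [-0.043  0.15   0.941] after turn [-0.042  0.142  0.942] turn [-0.081 -0.014 -0.016]
```

jog_arm([
  [-0.04,0.14,0.2,-0.08,0,0,1],
  [0,0,0.3,0,0,0,1],
  [0,0,0.25,0,0,0,1],
  [0,0,0.15,0,0,0,1],
  [0,0,0.08,0,0,0,1],
  [0,0,0.08,0,0,0,1],
  [0,0,0.08,0,0,0,1],
])

```text
clock: 9.85
position: [0.5211, -0.1807, 0.042]
tool_rot: [-0.652, 0.758, -0.0, -0.001]
force: [-4.8, 2.0, 23.2]
grip_width: 0.0002
```

```bash
python3 -c "
from h import *
plan(.522,-.181,.042,-1.719)
"
```

```text
clk 9.85 p [ 0.5211 -0.1807  0.042 ] F [-4.8  2.  23.2] w 0.0002 
 now [ 0.005 -0.032 -0.001] after turn [ 0.005 -0.032 -0.001] turn [ 0.007 -0.017 -0.012]
```

Pressing at 23 N, the handle top is at 0.042, which is exactly the fully-home height. I hold for two rows, then retreat and look.

jog_arm([
  [0,0,0.03,0,0,0,1],
  [0,0,0.03,0,0,0,1],
  [0,0,-0.3,0,0,0,1],
  [0,0,-1,0,0,0,1],
  [0,0,-1,0,0,0,1],
  [0,0,-1,0,0,0,1],
  [0,0,-1,0,0,0,1],
  [0,0,-1,0,0,0,1],
  [0,0,0,0,0,0,1],
  [0,0,0,0,0,0,1],
])

```text
clock: 10.68
position: [0.5189, -0.1794, 0.2039]
tool_rot: [-0.652, 0.758, 0.004, -0.003]
force: [-0.4, -0.8, -0.2]
grip_width: -0.0002
```

```bash
python3 -c "
from h import *
plan(.522,-.181,.2,-1.719)
c,im=grab('wrist','w5.png');np.save('w5.npy',c,allow_pickle=True)
"
```

```text
clk 10.68 p [ 0.5189 -0.1794  0.2039] F [-0.4 -0.8 -0.2] w -0.0002 
 now [ 0.037 -0.11   0.13 ] after turn [ 0.037 -0.109  0.131] turn [ 0.094  0.006 -0.011]
```

View pics/w5.png

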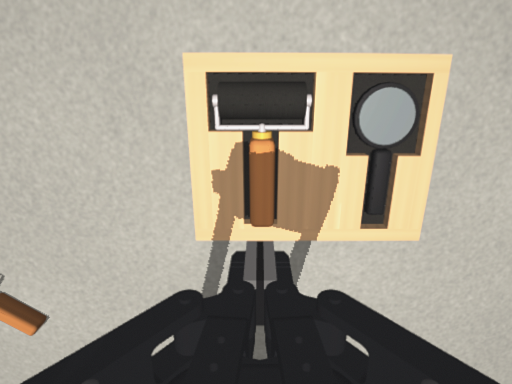

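```bash
python3 -c "
from h import *
c=np.load('w5.npy',allow_pickle=True).item()
th=-.15;R=np.array([[np.cos(th),-np.sin(th)],[np.sin(th),np.cos(th)]])
f=lambda uv,z:(px2w(c,uv,z)[:,:2]@R)
A=f([(208,72),(315,72)],.02);o=A.mean(0)-[.091,0]
print('rim corners',(A-o).round(4).tolist())
print('slot end',(f([(246,221),(277,221)],.02)-o).round(4).tolist())
print('yoke bar ends (x37)',(f([(217,128),(309,127)],.026)-o).round(4).tolist())
print('handle end top (x-65)',(f([(262,226)],.036)-o).round(4).tolist(),'front',(f([(262,138)],.036)-o).round(4).tolist())
"
```

```text
rim corners [[0.091, 0.0523], [0.091, -0.0523]]
slot end [[-0.0677, 0.0173], [-0.0677, -0.018]]
yoke bar ends (x37) [[0.0375, 0.0449], [0.0386, -0.0481]]
handle end top (x-65) [[-0.0665, -0.0008]] front [[0.029, -0.0006]]
```

```bash
python3 -c "
from h import *
print(manip.close_job())"
```

```text
the job is handed in; nothing more can be done
None
```

The wide roller is home in its T-shaped cutout and released, and the job is handed in at about 10.7 s on the robot's clock. No verdict came back.

**What I did:** I gripped the handle, lowered the roller into the cutout and pressed it down while still holding it. I then let go and pressed the handle top again with closed fingers at about 23 N. The first grip was too shallow (TCP z 0.028), so I opened, went lower and gripped again before lifting.

**Last checks:**
- **Height:** while pressed, the handle top measured z = 0.042, which is exactly the fully-home height.
- **Position:** the final wrist picture puts the roller within about 2 mm of the cutout point, with yaw lined up to about 0.01 rad.
- **Clear of contact:** the arm ended well above everything, with about zero force on the tool.
- **Narrow roller:** the arm never went near it. I did not re-measure its position at the end.

**Small disagreement:** the top and wrist cameras put the cutout 1–2 mm apart, which is within the fit.

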